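# Clear the painting place and set the lamp

### The job

The painting class is over: clear this place for the next one. Set each of the two faders on the lamp desk so that the line on its grip stands level with the green tape beside its own track, hang every brush-wash pail by its handle on the drying stand, one to a hook, and pull the chest's top drawer all the way out to its stop, put every paint tube lying on the table into it and push it fully shut. Leave the other things where they stand.

Things in the scene. Friction and masses are not known exactly. Their poses are not given: they have to be found in the camera images.
- tube_red: paint tube lying on the table, silver metal with a red band round its middle and a small white cap: 84 long, 18 wide, 18 high (tail 20.5 wide), 30 g; it does not roll. Origin: under its middle, at its underside; x along the tube towards the cap, z up. None if this tube is absent in this run.
- tube_green: paint tube lying on the table, silver metal with a green band round its middle and a small white cap: 84 long, 18 wide, 18 high (tail 20.5 wide), 30 g; it does not roll. Origin: under its middle, at its underside; x along the tube towards the cap, z up. None if this tube is absent in this run.
- tube_blue: paint tube lying on the table, silver metal with a blue band round its middle and a small white cap: 84 long, 18 wide, 18 high (tail 20.5 wide), 30 g; it does not roll. Origin: under its middle, at its underside; x along the tube towards the cap, z up. None if this tube is absent in this run.
- tube_ochre: paint tube lying on the table, silver metal with a yellow-brown band round its middle and a small white cap: 84 long, 18 wide, 18 high (tail 20.5 wide), 30 g; it does not roll. Origin: under its middle, at its underside; x along the tube towards the cap, z up. None if this tube is absent in this run.
- pail_a: open blue plastic brush-wash pail, empty, 140 g, 84 across the rim, 78 high, with a stiff fixed arch handle: legs at y = -44.5 and +44.5 joined by a straight level crest bar along y, 94 long, 12 wide (x), 7 high, underside 133 and top 140 above the foot; opening under the crest 55 high, 84 wide. Origin: centre of the foot; z up. None if absent in this run.
- pail_b: open yellow plastic brush-wash pail, empty, 140 g, 84 across the rim, 78 high, with a stiff fixed arch handle: legs at y = -44.5 and +44.5 joined by a straight level crest bar along y, 94 long, 12 wide (x), 7 high, underside 133 and top 140 above the foot; opening under the crest 55 high, 84 wide. Origin: centre of the foot; z up. None if absent in this run.
- chest_drawer0 (a joint): upper of the two drawers of the fixed wooden paint chest (220 deep, 280 wide, 160 high, its front turned roughly towards the robot): 0 = shut, grows as it slides out, stop at 0.150 m; takes a few N, stays where it is left
- chest_drawer0_handle (a point): middle of the top drawer's bar handle, 122 above the table: steel bar 11 thick, 120 long along its y, 35 off the drawer front; moves with the drawer. Axes: -x out of the chest, the way it opens, z up. In this frame the drawer's inner floor lies at z = -32, x 56 to 231, y -119 to +119, walls 48 and front 57 high above it; fully open, x 56 to 198 is clear of the chest
- hook_left (a point): fixed steel drying stand with two hooks 150 apart pointing roughly to the robot: middle of the seat of its left (+y) hook, on top of a round bar 8 thick, 264 above the table, 42 in front of the crossbar (12 thick, 200 long). -x points out along the hook, z up; the hook's end turns up from 24 beyond this point, its tip 18 above the seat at 40 beyond. Foot plate 120 x 200
- hook_right (a point): fixed steel drying stand with two hooks 150 apart pointing roughly to the robot: middle of the seat of its right (-y) hook, on top of a round bar 8 thick, 264 above the table, 42 in front of the crossbar (12 thick, 200 long). -x points out along the hook, z up; the hook's end turns up from 24 beyond this point, its tip 18 above the seat at 40 beyond. Foot plate 120 x 200
- desk: fixed dark lamp-control desk, 150 long (x), 130 wide (y), 35 high, with two parallel fader tracks along its x, 60 apart (at y = +30 and -30). Origin: centre of its underside
- fader_left_top (a point): centre of the top of the left fader's black grip with its white line across: grip 16 long (along the track), 24 wide, 26 high, its top 62 above the table; it slides along the desk's x, 80 in all (40 either way of the desk's middle), takes about 1.5 N and stays where it is left. Axes as the desk's
- tape_left: green strip of tape stuck on the desk just left (+y, the outer side) of the left track, marking where that fader is to stand: 10 long along the track, 14 across, flat. Origin: its centre; x along the track, as the desk's
- fader_right_top (a point): centre of the top of the right fader's black grip with its orange line across: grip 16 long (along the track), 24 wide, 26 high, its top 62 above the table; it slides along the desk's x, 80 in all (40 either way of the desk's middle), takes about 1.5 N and stays where it is left. Axes as the desk's
- tape_right: green strip of tape stuck on the desk just right (-y, the outer side) of the right track, marking where that fader is to stand: 10 long along the track, 14 across, flat. Origin: its centre; x along the track, as the desk's
- washer: blue porcelain brush-washing bowl, 144 across, 65 high; a bystander. Origin: centre of its underside
- weight_a: dark wooden paperweight, 160 (its x) x 28 x 22; a bystander. Origin: centre of its underside
- weight_b: dark wooden paperweight, 160 (its x) x 28 x 22; a bystander. Origin: centre of its underside
- bottle: clear water bottle with red cap, 62 across, 190 high; a bystander. Origin: centre of its underside
- thermos: blue and pink vacuum flask, 64 across, 185 high; a bystander. Origin: centre of its underside
- ink: black ink jar with red lid, 44 across, 50 high; a bystander. Origin: centre of its underside
Mind the look-alikes: they are no part of the job. What is shaped like the tube_blue but pink is not meant.

How it is judged:
On the way, in this order (a step that is already met when the one before it is completed fails the run):
1. the top drawer is pulled out to its stop (at least 0.138 m) (value of joint chest_drawer0 above 0.138 m), for 0.2 s.
2. every paint tube lies released inside the open top drawer (x of tube_red in the frame of chest_drawer0_handle between 0.058 and 0.228 m and y of tube_red in the frame of chest_drawer0_handle between -0.115 and 0.115 m and z of tube_red in the frame of chest_drawer0_handle between -0.05 and 0.01 m and linear speed of each of tube_red, tube_green, tube_blue, tube_ochre below 0.05 m/s and contact force between the fingers and tube_red below 0.2 N and x of tube_green in the frame of chest_drawer0_handle between 0.058 and 0.228 m and y of tube_green in the frame of chest_drawer0_handle between -0.115 and 0.115 m and z of tube_green in the frame of chest_drawer0_handle between -0.05 and 0.01 m and contact force between the fingers and tube_green below 0.2 N and x of tube_blue in the frame of chest_drawer0_handle between 0.058 and 0.228 m and y of tube_blue in the frame of chest_drawer0_handle between -0.115 and 0.115 m and z of tube_blue in the frame of chest_drawer0_handle between -0.05 and 0.01 m and contact force between the fingers and tube_blue below 0.2 N and x of tube_ochre in the frame of chest_drawer0_handle between 0.058 and 0.228 m and y of tube_ochre in the frame of chest_drawer0_handle between -0.115 and 0.115 m and z of tube_ochre in the frame of chest_drawer0_handle between -0.05 and 0.01 m and contact force between the fingers and tube_ochre below 0.2 N and value of joint chest_drawer0 above 0.08 m), for 0.2 s.
At the end, for the whole second after the job is handed in: Each fader within 5 mm of the middle of its tape; every pail present hangs released and still by its handle on a hook (foot 110 to 150 mm below the seat, within 45 mm of plumb under it, tilt under 0.4 rad); every tube present lies in the top drawer, shut to within 6 mm (x of tube_red in the frame of chest_drawer0_handle between 0.058 and 0.228 m and y of tube_red in the frame of chest_drawer0_handle between -0.115 and 0.115 m and z of tube_red in the frame of chest_drawer0_handle between -0.05 and 0.01 m and linear speed of each of tube_red, tube_green, tube_blue, tube_ochre below 0.05 m/s and contact force between the fingers and tube_red below 0.2 N and x of tube_green in the frame of chest_drawer0_handle between 0.058 and 0.228 m and y of tube_green in the frame of chest_drawer0_handle between -0.115 and 0.115 m and z of tube_green in the frame of chest_drawer0_handle between -0.05 and 0.01 m and contact force between the fingers and tube_green below 0.2 N and x of tube_blue in the frame of chest_drawer0_handle between 0.058 and 0.228 m and y of tube_blue in the frame of chest_drawer0_handle between -0.115 and 0.115 m and z of tube_blue in the frame of chest_drawer0_handle between -0.05 and 0.01 m and contact force between the fingers and tube_blue below 0.2 N and x of tube_ochre in the frame of chest_drawer0_handle between 0.058 and 0.228 m and y of tube_ochre in the frame of chest_drawer0_handle between -0.115 and 0.115 m and z of tube_ochre in the frame of chest_drawer0_handle between -0.05 and 0.01 m and contact force between the fingers and tube_ochre below 0.2 N and value of joint chest_drawer0 below 0.006 m and ((horizontal distance between pail_a and hook_left below 0.045 m and z of pail_a in the frame of hook_left between -0.15 and -0.11 m) or (horizontal distance between pail_a and hook_right below 0.045 m and z of pail_a in the frame of hook_right between -0.15 and -0.11 m)) and angle between each of pail_a, pail_b's own z axis and vertical below 0.4 rad and linear speed of each of pail_a, pail_b below 0.06 m/s and contact force between each of pail_a, pail_b and the fingers below 0.2 N and ((horizontal distance between pail_b and hook_left below 0.045 m and z of pail_b in the frame of hook_left between -0.15 and -0.11 m) or (horizontal distance between pail_b and hook_right below 0.045 m and z of pail_b in the frame of hook_right between -0.15 and -0.11 m)) and x of fader_left_top in the frame of tape_left between -0.005 and 0.005 m and x of fader_right_top in the frame of tape_right between -0.005 and 0.005 m); the robot touches nothing.
It fails at once if a bystander was pushed more than 4 cm (distance of any of washer, weight_a, weight_b, bottle, thermos, ink from where it was at the start of the episode above 0.04 m).
It fails at once if a bystander vessel was tipped over (angle between any of washer, bottle, thermos, ink's own z axis and vertical above 0.7 rad).
Of tube_red, tube_green, tube_blue, tube_ochre only 2 to 4 are there at a start; the rules pass over those that are not, and their reading is None.
Of pail_a, pail_b only 1 to 2 are there at a start; the rules pass over those that are not, and their reading is None.
At some moment in a run one of tube_red, tube_green, tube_blue, tube_ochre may be knocked a few centimetres aside while the robot is not near it.
It also fails if it takes over 210 s, if anything falls off the work surface, if the arm or the gripper's body presses on something with over 40 N, if the wrist force passes 120 N, or if a joint passes its speed limit or range.

### The arm

A 6-joint arm with a two-finger parallel gripper is mounted at the origin on the work surface. World frame = base frame: x ahead of the robot, y to its left, z up, the work surface at z = 0. Lengths are in m, angles in rad, forces in N, time in s.
With the tool pointing down it reaches from about 0.275 to 1 m from the base axis. Payload 8.4 kg.
Tool frame: the origin (TCP) lies on the centre line of the jaws, within the pads' length; the fingertips stand 17 mm ahead of it and the grasp point (between the pads) lies 2 mm behind it (bot.tcp_to_tips is the z of the fingertips in the tool frame, in m); z points along the fingers, y is the line along which they close (so a half turn about z gives the same grasp; the last joint's range is limited). The gripper opens to 85 mm and grips with 20 to 120 N. Pads are 22 mm wide; open, the fingers measure 114 mm over their backs; the gripper's body (76 mm by 85 mm) begins 54 mm behind the grasp point. The pads swing forward as they close: fully open they stand 13 mm farther back than shut.
Start: joints at [-1.172, 0.353, 1.633, -0, 1.155, -0.002], TCP at [0.244, -0.575, 0.248] pointing down, gripper open.
Joint ranges: [-2.63, 2.63], [-0.92, 2.1], [0.06, 2.66], [-1.3, 4.44], [0, 2.69], [-3.02, 3.02]. Speed limits (rad/s): [2.22, 2.22, 2.79, 3.14, 3.14, 3.14].

### API

Orientations are given as a unit quaternion [x, y, z, w].
In Python, from workcell import bot, hand, kinematics, get_obs, vision, hand_in gives the robot as it stands. The module is installed in compiled form; this text tells all that it offers. Calls block until the motion is done:
- bot.reach(position, orientation): joint-space move of the TCP to a pose.
- bot.servo_line(position, ori=None, velocity=0.15): straight line of the TCP; ori=None keeps the orientation; velocity is the mean speed in m/s.
- bot.goto_joints(angles): joint-space move.
- hand.move_gripper(opening, strength=None): finger opening in m; strength is the grip in N (None keeps the last); returns when the fingers have stopped.
- bot.dwell(seconds).
- kinematics.solve_ik(position, orientation): joint angles nearest the present ones, or None.
- get_obs(): the state.
- vision.read_camera(name): name is "scene" or "top" or "wrist"; returns a dict with "frame" (420x560x3 uint8, red, green, blue), "intrinsics" (3x3 intrinsics, pixels), "view" (4x4, takes a point from world to camera coordinates). Camera axes: x right, y down, z forward; pixel columns grow to the right and rows downward; lengths in m; the calibration is good to about 2 mm. A picture is of the moment at which its call begins. There is no depth.
A pose or a line that the arm cannot do raises bot.IKError and nothing moves.
- hand_in(): hands the job in; it is judged then, once.
The state is a dict: "time_s": time; "joint_pos": joint angles; "joint_vel": joint speeds; "joint_efforts": joint torques, N m; "position": TCP position; "orientation": TCP orientation; "wrist_force": force on the tool from outside, world axes, zero at the start; "ft_torque": the same for the moment, N m; "gripper_width": finger opening in m; "grip_force": force on a finger pad.
Only numpy, scipy, OpenCV 4.12 (cv2) and the standard library are available. Lean on these libraries where they do the work, as an engineer would, in place of code of your own. Each camera call takes 0.05 s, during which the arm holds its last target. There are 200 camera calls.

## Working session

There is one attempt and no reset: what is moved stays moved. The work goes in short steps, each a Python script; the robot and the scene stay as the last script left them, time stands still between calls to the robot, and variables do not carry over. Pictures are saved under pics/ and viewed, at most 14 in all, crops included, and the job is handed in when it is done.

```bash
mkdir -p pics; ls; python3 - <<'E'
from workcell import bot,hand,kinematics,get_obs,vision
import cv2,numpy as np
for n in ("scene","top","wrist"):
    r=vision.read_camera(n); cv2.imwrite(f"pics/{n}0.png",r["frame"][:,:,::-1])
    print(n,r["intrinsics"].tolist(),np.round(r["view"],4).tolist())
o=get_obs(); print(o)
E
```

```text
pics
scene [[469.0750983205404, 0.0, 282.3413668019018], [0.0, 469.0750983205404, 208.73293622723816], [0.0, 0.0, 1.0]] [[0.8976, 0.4407, -0.0105, -0.4381], [0.3413, -0.7098, -0.6161, -0.109], [-0.279, 0.5494, -0.7876, 1.5069], [0.0, 0.0, 0.0, 1.0]]
top [[445.95450453982846, 0.0, 288.0558063707966], [0.0, 445.95450453982846, 216.45108512594882], [0.0, 0.0, 1.0]] [[-0.0045, -0.9999, -0.0104, -0.0588], [-0.9834, 0.0064, -0.1812, 0.5365], [0.1813, 0.0094, -0.9834, 1.3073], [0.0, 0.0, 0.0, 1.0]]
wrist [[301.04119719188486, 0.0, 279.4113047739931], [0.0, 301.04119719188486, 208.05855517806074], [0.0, 0.0, 1.0]] [[0.3899, -0.9209, -0.0016, -0.6244], [-0.8823, -0.374, 0.2857, -0.0366], [-0.2637, -0.11, -0.9583, 0.3786], [0.0, 0.0, 0.0, 1.0]]
{'time_s': 0.15, 'joint_pos': array([-1.17241643e+00,  3.53515145e-01,  1.63395725e+00, -1.60010164e-05,
        1.15522583e+00, -2.39139697e-03]), 'joint_vel': array([ 1.40339651e-03, -2.78450886e-03, -2.71731483e-03, -1.04766964e-04,
        8.09484311e-05,  9.50151289e-06]), 'joint_efforts': array([-4.20585075e-04, -6.05634356e+01, -3.42340529e+01, -1.10103222e-04,
        6.19868370e-03, -2.64842996e-06]), 'position': array([ 0.24369427, -0.57515023,  0.24772044]), 'orientation': array([ 9.79989096e-01,  1.99050413e-01, -1.15909523e-04, -5.40546681e-04]), 'wrist_force': array([ 0.12645641, -0.80511132, -0.82629308]), 'ft_torque': array([-0.01457795, -0.01729558, -0.02589363]), 'grip_force': 0.0, 'gripper_width': 0.08554312731224076}
```

View pics/top0.png

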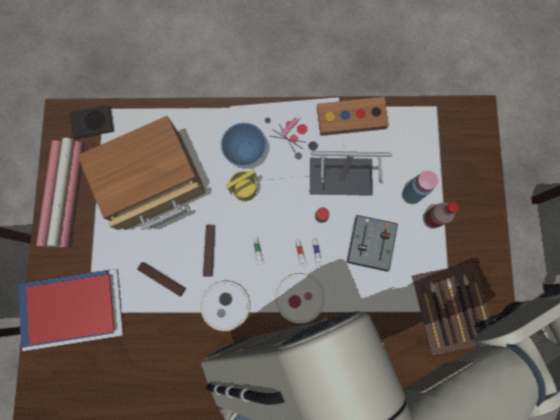

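View pics/scene0.png

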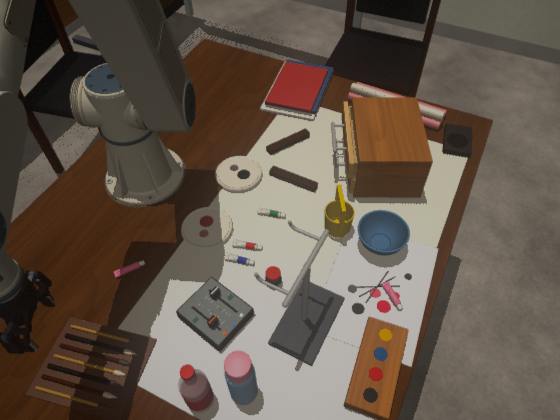

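Top: chest at (140,170), handle (165,215); yellow pail (243,185); tubes: green (258,250), red (300,250), blue (317,248); stand (345,170); desk (372,243). The pink tubes in scene at (130,268) and (392,293) are look-alikes; no ochre or blue pail is visible. Next I take rough world positions and an enlarged crop.

```bash
cat > h.py <<'E'
from workcell import bot,hand,kinematics,get_obs,vision,hand_in
import cv2,numpy as np
from scipy.spatial.transform import Rotation as R
def ray(r,uv):
    V=r["view"]; c=-V[:3,:3].T@V[:3,3]
    d=V[:3,:3].T@np.linalg.inv(r["intrinsics"])@np.array([uv[0],uv[1],1.]); return c,d/np.linalg.norm(d)
def onz(r,uv,z):
    c,d=ray(r,uv); return c+d*(z-c[2])/d[2]
def proj(r,p):
    q=r["view"][:3,:3]@np.array(p)+r["view"][:3,3]; q=r["intrinsics"]@q; return q[:2]/q[2]
def tri(*rs):  # (cam,uv) pairs -> point, residual
    A=np.zeros((3,3));b=np.zeros(3);L=[ray(r,uv) for r,uv in rs]
    for c,d in L: M=np.eye(3)-np.outer(d,d);A+=M;b+=M@c
    p=np.linalg.solve(A,b); return p,max(np.linalg.norm(np.cross(p-c,d)) for c,d in L)
def blobs(img,lo,hi,amin=10):
    m=cv2.inRange(cv2.cvtColor(img,cv2.COLOR_RGB2HSV),lo,hi)
    n,l,s,c=cv2.connectedComponentsWithStats(m)
    return [(int(s[i,4]),np.round(c[i],1),s[i,:4]) for i in range(1,n) if s[i,4]>=amin]
def down(yaw):  # tool pointing down, tool y axis (closing line) at angle yaw from world x
    y=np.array([np.cos(yaw),np.sin(yaw),0]);z=np.array([0,0,-1.]);return R.from_matrix(np.c_[np.cross(y,z),y,z]).as_quat()
def ori(y,z): return R.from_matrix(np.c_[np.cross(y,z),y,z]).as_quat()
def cam(n,name=None):
    r=vision.read_camera(n)
    if name: cv2.imwrite(f"pics/{name}.png",r["frame"][:,:,::-1])
    return r
E
python3 - <<'E'
from h import *
r=cam("top")
for n,uv,z in [("green",(258,250),.009),("red",(300,250),.009),("blue",(317,248),.009),("pail",(243,183),.1),("handle",(165,215),.122),("desk",(372,243),.035),("hookL",(318,165),.26),("hookR",(380,170),.26),("chestTL",(83,165),.16),("w",(209,250),.02),("pal",(225,305),.01)]: print(n,onz(r,uv,z).round(3))
w=cam("wrist"); print(-w["view"][:3,:3].T@w["view"][:3,3])
f=r["frame"][:,:,::-1]
cv2.imwrite("pics/c1.png",cv2.resize(f[90:320,80:460],None,fx=2.1,fy=2.1,interpolation=cv2.INTER_CUBIC))
E
```

```text
green [0.439 0.032 0.009]
red [ 0.438 -0.098  0.009]
blue [ 0.444 -0.15   0.009]
pail [0.629 0.071 0.1  ]
handle [0.529 0.292 0.122]
desk [ 0.455 -0.316  0.035]
hookL [ 0.633 -0.143  0.26 ]
hookR [ 0.619 -0.304  0.26 ]
chestTL [0.669 0.523 0.16 ]
w [0.438 0.182 0.02 ]
pal [0.272 0.13  0.01 ]
[ 0.31105049 -0.5470589   0.37245676]
```

View pics/c1.png

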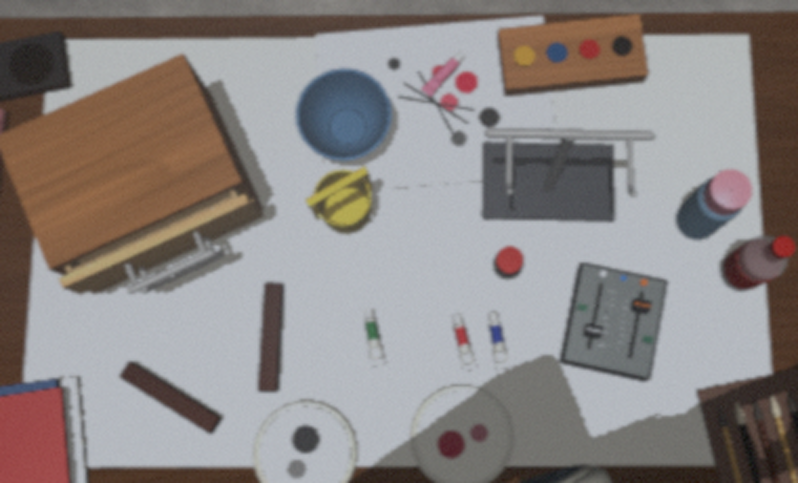

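```bash
python3 - <<'E'
from h import *
P={"desk":(.42,-.31,.26),"tubes":(.40,-.06,.28),"chest":(.46,.27,.32),"stand":(.42,-.2,.38),"pail":(.5,.07,.38)}
import pickle
D={}
for k in ["desk","stand","tubes","pail","chest"]:
    bot.reach(P[k],down(-np.pi/2)); bot.dwell(.2); D[k]=cam("wrist","w_"+k)
    if k=="chest": D["scene"]=cam("scene")
    if k=="desk": D["top2"]=cam("top","top_desk")
    print(k,get_obs()["time_s"],get_obs()["joint_pos"].round(2))
D["top"]=cam("top","top_end")
pickle.dump(D,open("D.pkl","wb"))
g=lambda n:cv2.imread(f"pics/{n}.png")
cv2.imwrite("pics/m1.png",cv2.resize(np.vstack([np.hstack([g("w_desk"),g("w_tubes")]),np.hstack([g("w_chest"),g("top_end")])]),(800,600),interpolation=cv2.INTER_AREA))
cv2.imwrite("pics/m2.png",cv2.resize(np.hstack([g("w_stand"),g("w_pail")]),(800,300),interpolation=cv2.INTER_AREA))
E
```

```text
desk 1.7667 [-0.64  0.18  1.84 -0.    1.12  0.93]
stand 2.7083 [-0.45 -0.01  1.79 -0.    1.37  1.12]
tubes 3.6833 [-0.15 -0.04  2.03 -0.    1.15  1.42]
pail 4.725 [ 0.13  0.06  1.72 -0.    1.37  1.71]
chest 5.8833 [ 0.53  0.14  1.74 -0.    1.25  2.1 ]
```

View pics/m1.png

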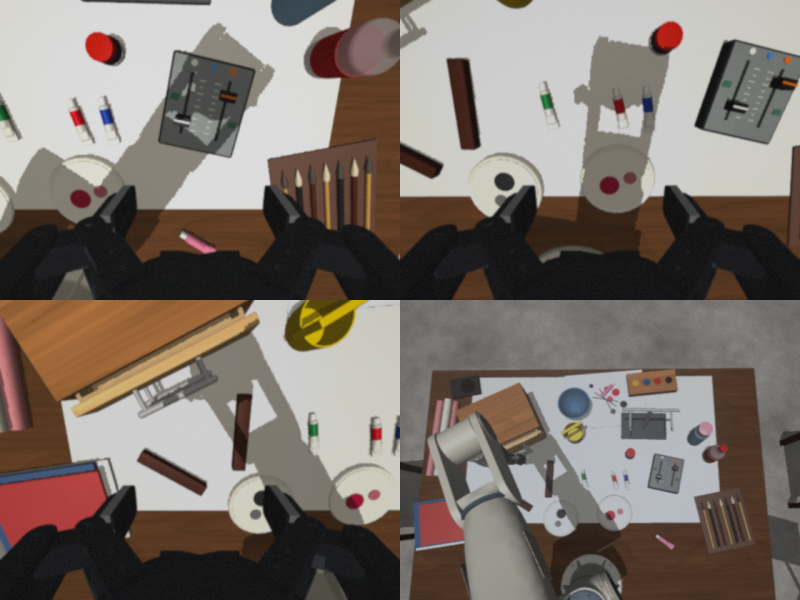

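View pics/m2.png

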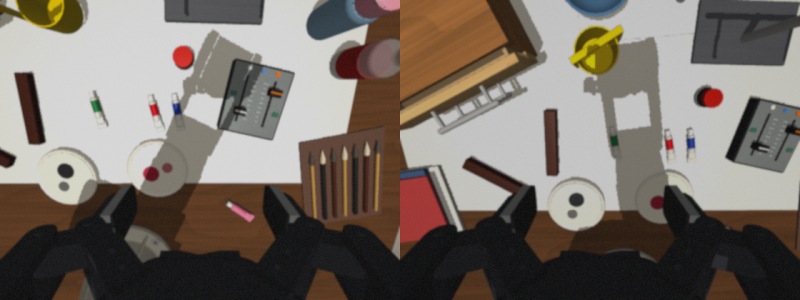

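Only green, red and blue tubes and the yellow pail exist; the pink tubes lie off at (665,541) in the montage and by the brushes. Now I measure the details.

```bash
python3 - <<'E'
from h import *
import pickle
D=pickle.load(open("D.pkl","rb"))
def show(n,lo,hi,z,a=8,box=None):
    for ar,c,s in blobs(D[n]["frame"],lo,hi,a):
        if box is None or (box[0]<c[0]<box[2] and box[1]<c[1]<box[3]): print("  ",n,ar,c,s,onz(D[n],c,z).round(4))
for n,box in (("desk",(215,60,370,225)),("tubes",(400,40,560,210)),("stand",(290,70,420,200))):
    print("greentape");show(n,(60,70,40),(95,255,200),.0355,6,box)
    print("orange line, z.062");show(n,(5,120,150),(20,255,255),.062,4,box)
    print("white .062");show(n,(0,0,150),(180,50,255),.062,4,box)
    print("grip black");show(n,(0,0,0),(180,255,40),.062,15,box)
for n in ("desk","tubes","chest","stand"):
    print("bands",n)
    show(n,(60,90,40),(90,255,220),.012,15); print(" red");show(n,(172,120,90),(180,255,255),.012,15);show(n,(0,120,90),(4,255,255),.012,15); print(" blue");show(n,(108,100,60),(125,255,220),.012,15)
f=lambda n:D[n]["frame"][:,:,::-1]
a=cv2.resize(f("desk")[60:230,215:375],None,fx=2.4,fy=2.4,interpolation=cv2.INTER_CUBIC)
b=cv2.resize(f("tubes")[100:190,180:370],(a.shape[1]+0,int(90*a.shape[1]/190)),interpolation=cv2.INTER_CUBIC)
c=cv2.resize(f("chest")[0:220,80:380],(400,293),interpolation=cv2.INTER_CUBIC)
d=cv2.resize(f("chest")[0:110,380:560],(400,244),interpolation=cv2.INTER_CUBIC)
L=np.vstack([a,b]);Rr=np.vstack([c,d]);H=600
o=np.zeros((H,800,3),np.uint8);o[:min(H,L.shape[0]),:L.shape[1]]=L[:H];o[:min(H,Rr.shape[0]),390:790]=Rr[:H]
cv2.imwrite("pics/m3.png",o)
E
```

```text
greentape
   desk 82 [244.4 134.1] [239 130  12   9] [ 0.4756 -0.2714  0.0355]
   desk 72 [324. 175.] [319 171  12   9] [ 0.4289 -0.3631  0.0355]
orange line, z.062
white .062
   desk 84473 [219.2 123.9] [  0   0 496 293] [ 0.4872 -0.2488  0.062 ]
   desk 16 [365.5  98. ] [364  96   4   5] [ 0.5121 -0.3977  0.062 ]
   desk 38 [272.8 165.8] [269 163   9   6] [ 0.4438 -0.3038  0.062 ]
   desk 105 [259.4 171.5] [244 167  31  12] [ 0.4376 -0.2893  0.062 ]
   desk 27 [292.5 170.3] [289 169   8   4] [ 0.4389 -0.325   0.062 ]
   desk 24 [290.2 178.3] [288 176   6   5] [ 0.4302 -0.3226  0.062 ]
   desk 38 [269.7 182.1] [265 179   9   7] [ 0.426  -0.3003  0.062 ]
   desk 34 [287.7 186.4] [283 184  10   5] [ 0.4212 -0.3199  0.062 ]
grip black
   desk 32 [267.9 107.5] [266 102   5  13] [ 0.5032 -0.2992  0.062 ]
   desk 128 [320.1 128. ] [309 115  23  20] [ 0.4829 -0.3531  0.062 ]
   desk 170 [257.8 154.5] [247 128  19  39] [ 0.4558 -0.2879  0.062 ]
   desk 160 [315.1 146.1] [307 135  22  34] [ 0.4645 -0.3485  0.062 ]
   desk 21 [253.2 180.6] [252 177   4   8] [ 0.4277 -0.2823  0.062 ]
   desk 2
[... 4225 characters left out ...]
6.1] [  0 316  16  37] [0.1761 0.7395 0.012 ]
bands stand
   stand 27 [326.8 129.5] [323 127   8   6] [ 0.4745 -0.2751  0.012 ]
   stand 140 [134.1 148. ] [128 141  13  15] [0.4462 0.0332 0.012 ]
   stand 28 [384.8 160.5] [382 158   7   6] [ 0.4256 -0.3715  0.012 ]
 red
   stand 113 [215.3 153.6] [210 147  13  15] [ 0.4371 -0.0967  0.012 ]
   stand 100 [205.6 240.8] [201 234  12  17] [ 0.285  -0.0701  0.012 ]
   stand 19 [215.6 249.8] [211 247  10   6] [ 0.2678 -0.0866  0.012 ]
   stand 667 [255.8  79.3] [242  65  29  30] [ 0.548  -0.1648  0.012 ]
   stand 98 [506.2 100.4] [499  83  25  28] [ 0.5174 -0.5487  0.012 ]
 blue
   stand 127 [247.3 151.9] [242 145  11  15] [ 0.4397 -0.1485  0.012 ]
```

View pics/m3.png

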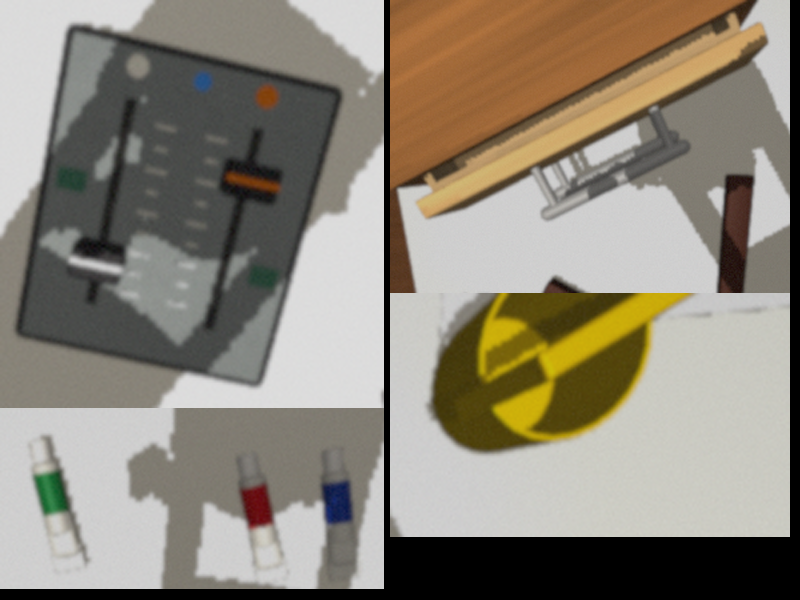

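```bash
python3 - <<'E'
from h import *
import pickle
D=pickle.load(open("D.pkl","rb")); d=D["desk"]
px=lambda x,y:(215+x/2.4,60+y/2.4)
w=[onz(d,px(*p),.0355) for p in [(138,66),(267,97),(131,100),(93,300),(257,130),(210,328)]]
for a,b in ((1,0),(3,2),(5,4)): v=w[b]-w[a]; print(np.degrees(np.arctan2(v[1],v[0])),np.linalg.norm(v))
for n,bx in (("desk",(477.2,88.5)),): print("bottle cap",onz(d,bx,.19))
for q in (-13,167,-103):
    for p in ((.4391,-.2838,.064),(.4753,-.353,.064)):
        print(q,kinematics.solve_ik(p,down(np.radians(q))))
c=lambda x,y:((x-390)/1.3333+80,y/1.3333)
h=D["chest"]
A,B=onz(h,c(547,213),.122),onz(h,c(688,147),.122); print("bar",A,B,np.linalg.norm(A-B),np.degrees(np.arctan2(*(A-B)[1::-1])))
A,B=onz(h,c(418,205),.147),onz(h,c(765,35),.147); print("front",A,B,np.linalg.norm(A-B),np.degrees(np.arctan2(*(A-B)[1::-1])))
E
```

```text
77.2748445167278 0.06013016485560401
-11.973166175676601 0.09509169099925853
-11.83511093210575 0.09624648895752286
bottle cap [ 0.50970475 -0.43019294  0.19      ]
-13 [-5.76654306e-01  4.52453370e-01  1.98727121e+00 -4.44089210e-16
  7.01868075e-01 -3.49761503e-01]
-13 [-6.41339102e-01  5.31482977e-01  1.83498652e+00 -4.44089210e-16
  7.75123153e-01 -4.14446299e-01]
167 [-5.76654306e-01  4.52453370e-01  1.98727121e+00 -4.44089210e-16
  7.01868075e-01  2.79183115e+00]
167 [-6.41339102e-01  5.31482977e-01  1.83498652e+00 -4.44089210e-16
  7.75123153e-01  2.72714635e+00]
-103 [-5.76654306e-01  4.52453370e-01  1.98727121e+00 -4.44089210e-16
  7.01868075e-01  1.22103482e+00]
-103 [-6.41339102e-01  5.31482977e-01  1.83498652e+00 -4.44089210e-16
  7.75123153e-01  1.15635003e+00]
bar [0.4916186  0.35617745 0.122     ] [0.54174112 0.24413077 0.122     ] 0.12274658929460511 114.10068807085591
front [0.50092809 0.44389245 0.147     ] [0.61103637 0.1968712  0.147     ] 0.2704502314275279 114.02464361887769
```

```bash
cat >> h.py <<'E'
th=np.radians(-12.2); DX=np.array([np.cos(th),np.sin(th),0]); DY=np.array([-np.sin(th),np.cos(th),0])
def fader(line,tape,off=0.):
    q=down(th); p=np.array(line)+off*DY; up=np.array([0,0,1.])
    t=p+DX*((np.array(tape)-line)@DX)
    g=lambda a,z:np.array([a[0],a[1],z])
    hand.move_gripper(.045,30)
    bot.reach(g(p,.20),q); bot.servo_line(g(p,.064),velocity=.12)
    hand.move_gripper(.0,30); print("w",get_obs()["gripper_width"])
    bot.servo_line(g(t,.064),velocity=.04); bot.dwell(.2); print(get_obs()["position"],t,get_obs()["wrist_force"].round(1))
    hand.move_gripper(.04); bot.servo_line(g(t,.20),velocity=.15)
E
python3 - <<'E'
from h import *
import pickle
D=pickle.load(open("D.pkl","rb"))
bl=[b for b in blobs(D["top"]["frame"],(172,130,120),(180,255,255),8)+blobs(D["top"]["frame"],(0,130,120),(6,255,255),8) if 420<b[1][0]<470]; print(bl)
for b in bl: print(onz(D["top"],b[1],.185))
bs=[b for b in blobs(D["scene"]["frame"],(172,130,120),(180,255,255),8)+blobs(D["scene"]["frame"],(0,130,120),(6,255,255),8) if b[1][1]>350]; print(bs)
for b in bs: print(onz(D["scene"],b[1],.185))
fader((.4388,-.2842,.062),(.4755,-.2713,.0355))
bot.reach((.40,-.31,.26),down(-np.pi/2)); r=cam("wrist","w2"); print(get_obs()["time_s"])
for ar,c,s in blobs(r["frame"],(60,70,40),(95,255,200),30)[:5]: print("tape",ar,c,onz(r,c,.0355))
for ar,c,s in blobs(r["frame"],(0,0,150),(180,60,255),20): 
    p=onz(r,c,.062)
    if ar<300 and .4<p[0]<.52 and -.38<p[1]<-.25: print("white",ar,c,s,p)
for ar,c,s in blobs(r["frame"],(5,120,90),(20,255,255),15): print("orange",ar,c,s,onz(r,c,.062))
E
```

```text
[(75, array([453.1, 207. ]), array([449, 203,  10,   9], dtype=int32))]
[ 0.53436938 -0.51368786  0.185     ]
[(147, array([186.4, 371.2]), array([180, 365,  14,  14], dtype=int32)), (153, array([375.4, 373.6]), array([369, 367,  14,  14], dtype=int32))]
[ 0.53023733 -0.51347536  0.185     ]
[ 0.86848178 -0.35415084  0.185     ]
w 0.015138643276550115
[ 0.47191877 -0.2917531   0.06468267] [ 0.47119652 -0.29120438  0.062     ] [ 0.7 -1.   5.5]
13.9583
tape 77 [244.5 115.6] [ 0.47560932 -0.27098772  0.0355    ]
tape 123 [  3.  142.4] [0.44618158 0.00408787 0.0355    ]
tape 77 [326.2 158.2] [ 0.42884622 -0.36354762  0.0355    ]
white 73 [243.5 100.7] [238  86  13  26] [ 0.48978621 -0.27339575  0.062     ]
white 34 [265.7 120. ] [261 118  11   5] [ 0.47112466 -0.29557478  0.062     ]
white 192 [242.8 157.5] [234 146  18  22] [ 0.43282788 -0.27077719  0.062     ]
orange 166 [507.3   3.9] [498   0  26  12] [ 0.57479475 -0.52094805  0.062     ]
orange 15098 [527.5 201.4] [466  68  94 318] [ 0.38489565 -0.58474326  0.062     ]
orange 77 [328.   80.4] [324  76   9  10] [ 0.50885817 -0.3577407
[... 282 characters left out ...]
[398 251  12  43] [ 0.29760061 -0.45738051  0.062     ]
orange 5094 [279.8 316.9] [228 283 104  72] [ 0.23458204 -0.3104382   0.062     ]
orange 235 [376.9 289.5] [361 283  25  17] [ 0.27373409 -0.42828856  0.062     ]
orange 200 [ 93.9 319.2] [ 83 309  23  24] [ 0.23077931 -0.0770217   0.062     ]
orange 46 [130.2 349.7] [126 345   9  10] [ 0.18433837 -0.11607267  0.062     ]
orange 50 [433.  354.4] [428 349  11  13] [ 0.17764447 -0.51056566  0.062     ]
orange 1029 [403.3 389.1] [381 355  58  65] [ 0.11992053 -0.47866903  0.062     ]
orange 390 [169.4 373.8] [156 356  22  32] [ 0.14529501 -0.16299228  0.062     ]
orange 116 [  4.1 383.8] [  0 376  13  16] [0.12792719 0.06259361 0.062     ]
```

```bash
python3 - <<'E'
from h import *
fader((.4752,-.3532,.062),(.4288,-.3634,.0355),.004)
ph=np.radians(24.1)
bot.reach((.38,-.31,.28),down(-np.pi/2)); r=cam("wrist")
for ar,c,s in blobs(r["frame"],(5,120,90),(20,255,255),15):
    p=onz(r,c,.062)
    if ar<300 and .38<p[0]<.5 and -.40<p[1]<-.25: print("orange",ar,c,s,p)
for ar,c,s in blobs(r["frame"],(60,70,40),(95,255,200),30)[:5]: print("tape",ar,c,onz(r,c,.0355))
X=np.array([np.cos(ph),np.sin(ph),0])
bot.reach((.4,.1,.35),down(ph-np.pi/2))
bot.reach(np.array([.5167,.3002,.25])-.05*X,down(ph-np.pi/2)); bot.dwell(.2)
r=cam("wrist","w3"); import pickle; pickle.dump(r,open("w3.pkl","wb")); print(get_obs()["time_s"])
cv2.imwrite("pics/w3c.png",cv2.resize(r["frame"][0:260,130:430,::-1],None,fx=2.3,fy=2.3,interpolation=cv2.INTER_CUBIC))
E
```

```text
w 0.015083439436338256
[ 0.43419927 -0.34013601  0.0646821 ] [ 0.43382427 -0.34016183  0.062     ] [0.5 3.1 9.1]
orange 73 [310.2 136.4] [300 133  21   8] [ 0.43361732 -0.34383296  0.062     ]
tape 83 [245.8  97.7] [ 0.47544957 -0.27098334  0.0355    ]
tape 294 [  7.5 123.7] [0.44630364 0.01102877 0.0355    ]
tape 53 [325.5 139.6] [ 0.42840299 -0.36487052  0.0355    ]
23.825
```

View pics/w3c.png

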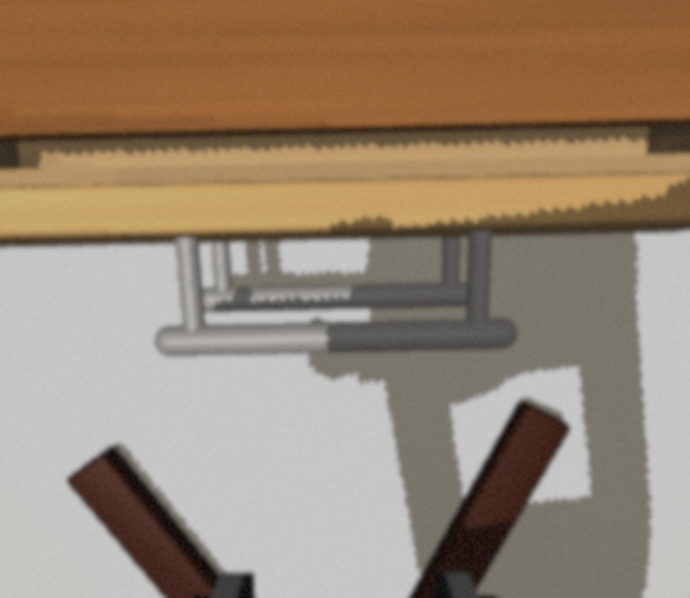

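```bash
python3 - <<'E'
from h import *
import pickle
r=pickle.load(open("w3.pkl","rb"))
px=lambda x,y:(130+x/2.3,y/2.3)
A,B=onz(r,px(156,341),.122),onz(r,px(517,333),.122); d=A-B; yaw=np.arctan2(d[1],d[0])-np.pi/2
M=(A+B)/2; print(A,B,np.linalg.norm(d),np.degrees(yaw),M)
X=np.array([np.cos(yaw),np.sin(yaw),0]);q=down(yaw) # close along chest x
for k in (yaw,yaw+np.pi):
    print(kinematics.solve_ik(M,down(k)))
k=yaw
q=down(k)
hand.move_gripper(.034,60)
bot.reach(M+[0,0,.1],q); bot.servo_line(M+[0,0,-.001],velocity=.06)
print(get_obs()["wrist_force"].round(1))
hand.move_gripper(0,60); o=get_obs(); print(o["gripper_width"],o["wrist_force"].round(1)); P=o["position"].copy(); P0=P.copy()
for i in range(40):
    P=P-X*.005; bot.servo_line(P,velocity=.06); o=get_obs(); f=o["wrist_force"]@X
    if i%5==0: print(i,f.round(1))
    if f>18: break
bot.dwell(.3);o=get_obs();print(i,f,o["position"],(o["position"]-P0)@X,o["wrist_force"].round(1),o["gripper_width"],o["time_s"])
pickle.dump((yaw,M,P0,o["position"]),open("ch.pkl","wb"))
E
```

```text
[0.48897362 0.36068337 0.122     ] [0.54454271 0.24287611 0.122     ] 0.13025541367509239 25.253016172961743 [0.51675817 0.30177974 0.122     ]
[ 5.26054981e-01  4.56959682e-01  1.79329435e+00 -4.44089210e-16
  8.91338618e-01  8.53067031e-02]
None
[ 0.2  0.1 12.7]
0.009035917863496659 [-0.7 -0.9  6.7]
0 -1.1
5 -1.7
10 -1.3
15 -1.1
20 -1.1
25 -1.2
28 33.091254931232356 [0.39204619 0.24302252 0.12199023] -0.13841036158975 [ 30.8  11.1 -31.4] 0.00833956221826025 35.2167
```

```bash
python3 - <<'E'
from h import *
import pickle
yaw,M,P0,P=pickle.load(open("ch.pkl","rb"))
X=np.array([np.cos(yaw),np.sin(yaw),0])
hand.move_gripper(.034); o=get_obs(); print(o["wrist_force"].round(1),(o["position"]-P0)@X)
bot.servo_line(o["position"]+[0,0,.13]-X*0,velocity=.15)
# look from a retreated pose
h=P0-.14*X
bot.reach([h[0]-.06*X[0],h[1]-.06*X[1],.30],down(yaw-np.pi/2)); bot.dwell(.2); r=cam("wrist","w4"); pickle.dump(r,open("w4.pkl","wb")); cam("top","t4")
a=cv2.imread("pics/w4.png"); b=cv2.imread("pics/t4.png")[100:310,60:340]
cv2.imwrite("pics/w4c.png",np.hstack([cv2.resize(a,(500,375)),cv2.resize(b,(300,225)).repeat(1,0)[:225] if 0 else cv2.copyMakeBorder(cv2.resize(b,(300,225)),0,150,0,0,cv2.BORDER_CONSTANT)]))
E
```

```text
[ 0.1  0.9 -0.9] -0.14657436094424214
```

View pics/w4c.png

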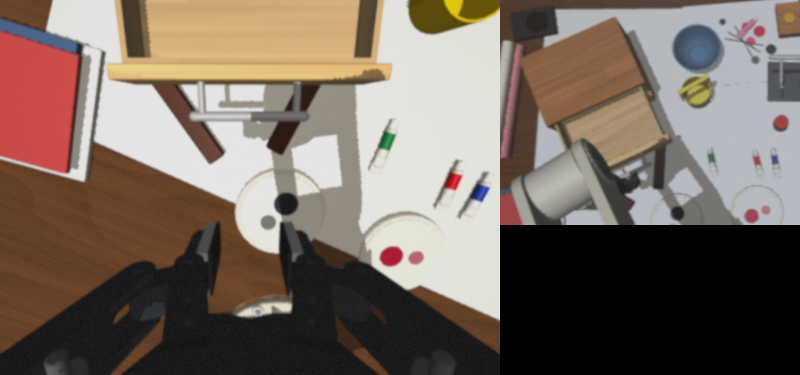

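```bash
python3 - <<'E'
from h import *
import pickle
yaw,M,P0,P=pickle.load(open("ch.pkl","rb"));D=pickle.load(open("D.pkl","rb"));r=pickle.load(open("w4.pkl","rb"))
X=np.array([np.cos(yaw),np.sin(yaw),0])
A,B=[onz(r,(x*1.12,y*1.12),.122) for x,y in((190,116),(308,117))]
print("handle",(A+B)/2,P0-.1466*X,np.linalg.norm(A-B),np.degrees(np.arctan2(*(A-B)[1::-1]))-90,np.degrees(yaw))
A,B=[onz(r,(x*1.12,y*1.12),.147) for x,y in((110,72),(390,72))]
print("front",(A+B)/2,np.linalg.norm(A-B),((A+B)/2-P0)@X+.1466)
px=lambda x,y:(180+x/2.02,100+(y-408)/2.02)
for n,a,b in (("g",(40,440),(70,570)),("r",(247,455),(273,578)),("b",(331,450),(341,578))):
    A,B=onz(D["tubes"],px(*a),.01),onz(D["tubes"],px(*b),.01);v=A-B; print(n,np.degrees(np.arctan2(v[1],v[0])),np.linalg.norm(v),(A+B)/2)
    # from w4
for n,a,b in (("g",(394,120),(379,168)),("r",(460,162),(442,205)),("b",(486,178),(465,215))):
    A,B=[onz(r,(x*1.12,y*1.12),.01) for x,y in(a,b)];v=A-B; print(n,np.degrees(np.arctan2(v[1],v[0])),np.linalg.norm(v),(A+B)/2)
for nm,lo,hi in (("g",(60,90,40),(90,255,220)),("r",(172,120,90),(180,255,255)),("b",(108,100,60),(125,255,220))):
    for ar,c,s in blobs(r["frame"],lo,hi,60): print(nm,ar,c,onz(r,c,.013).round(4))
E
```

```text
handle [0.39186465 0.24329194 0.122     ] [0.38466014 0.23948432 0.12166435] 0.12866175864222038 24.791359298030073 25.253016172961743
front [0.43043518 0.26040983 0.147     ] 0.2677627595454028 0.05032760312900403
g 9.335009623993438 0.08322196267964745 [0.43649689 0.03195295 0.01      ]
r 13.459063775607692 0.0807574249575732 [ 0.42907805 -0.09964636  0.01      ]
b 7.9920675306261115 0.08233738512340325 [ 0.43049495 -0.14841053  0.01      ]
g 15.754417406189711 0.07467788709407122 [0.44015343 0.03279623 0.01      ]
r 14.636925099803344 0.07312413334772208 [ 0.43115525 -0.09606501  0.01      ]
b 8.735059321657154 0.06639592186722697 [ 0.43042752 -0.14568737  0.01      ]
g 209 [433.  157.6] [0.4451 0.0372 0.013 ]
r 98 [41.  47.2] [0.3529 0.5488 0.013 ]
r 179 [507.1 203. ] [ 0.436  -0.0936  0.013 ]
r 397 [438.1 286.8] [ 0.2812 -0.0809  0.013 ]
b 678 [41.4 39.4] [0.3617 0.5502 0.013 ]
b 221 [537.  215.6] [ 0.4391 -0.1441  0.013 ]
```

```bash
cat >> h.py <<'E'
cy=np.radians(25.0); CX=np.array([np.cos(cy),np.sin(cy),0]); CY=np.array([-np.sin(cy),np.cos(cy),0]); H=np.array([.391,.243,.122])
COL={"green":((60,90,40),(90,255,220)),"red":((172,110,70),(180,255,255)),"blue":((108,100,50),(125,255,220))}
def band(r,n,z=.013):
    out=[(ar,onz(r,c,z)) for ar,c,s in blobs(r["frame"],*COL[n],40)]
    return [(a,p.round(4)) for a,p in out if .33<p[0]<.55 and -.22<p[1]<.12]
def pick_place(n,ang,guess,yo):
    q=down(np.radians(ang)-np.pi/2)
    bot.reach((guess[0]-.04,guess[1],.25),q); bot.dwell(.15); r=cam("wrist"); b=band(r,n); print(n,b)
    a,p=max(b,key=lambda t:t[0])
    if np.hypot(*(p-guess)[:2])>.015: print("MOVED"); cv2.imwrite("pics/moved.png",r["frame"][:,:,::-1]); return False
    p=p-.006*np.array([np.cos(np.radians(ang)),np.sin(np.radians(ang)),0])
    hand.move_gripper(.040,40)
    bot.reach((p[0],p[1],.10),q); bot.servo_line((p[0],p[1],.0205),velocity=.08)
    hand.move_gripper(0,40); o=get_obs(); print("w",o["gripper_width"],o["wrist_force"].round(1))
    bot.servo_line((p[0],p[1],.27),velocity=.25)
    if get_obs()["gripper_width"]<.012: print("MISSED"); return False
    t=H+.115*CX+yo*CY; q=down(cy-np.pi/2)
    bot.reach((t[0],t[1],.25),q); bot.servo_line((t[0],t[1],.115),velocity=.15); bot.dwell(.1)
    hand.move_gripper(.036); bot.servo_line((t[0],t[1],.25),velocity=.25); print("t",get_obs()["time_s"])
    return True
E
python3 - <<'E'
from h import *
ok=pick_place("blue",8.5,np.array([.439,-.147,.013]),-.065)
ok=ok and pick_place("red",13.5,np.array([.437,-.096,.013]),0)
E
```

```text
blue [(267, array([ 0.4397, -0.148 ,  0.013 ]))]
w 0.016906730590914767 [-0.  -0.5  3.8]
t 47.0333
red [(172, array([ 0.4683, -0.1162,  0.013 ]))]
MOVED
```

```bash
python3 - <<'E'
from h import *
import pickle
q=down(-np.pi/2); bot.reach((.44,-.11,.20),q); bot.dwell(.3); r=cam("wrist","w5"); pickle.dump(r,open("w5.pkl","wb")); print(band(r,"red"),band(r,"green"))
u=proj(r,(.468,-.116,.01)); print(u); x,y=int(max(u[0]-70,0)),int(max(u[1]-70,0)); print(x,y)
cv2.imwrite("pics/w5c.png",cv2.resize(r["frame"][y:y+140,x:x+140,::-1],None,fx=4,fy=4,interpolation=cv2.INTER_CUBIC))
E
```

```text
[(225, array([ 0.4678, -0.1166,  0.013 ]))] [(353, array([0.4459, 0.0327, 0.013 ]))]
[285.17566801 163.39372612]
215 93
```

View pics/w5c.png

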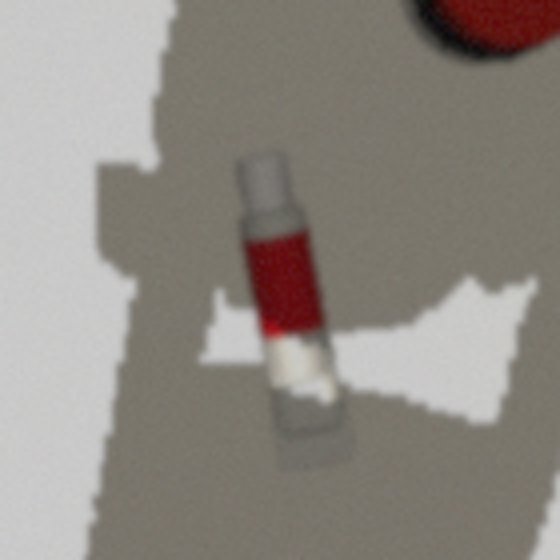

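Red tube was knocked to (0.468,-0.116), cap at crop (264,155), tail at (317,465), about 10°; the ink jar is well clear. Continuing.

```bash
python3 - <<'E'
from h import *
ok=pick_place("red",9.7,np.array([.468,-.1165,.013]),0)
ok=ok and pick_place("green",10,np.array([.4455,.033,.013]),.065)
bot.reach((.36,.2,.35),down(cy-np.pi/2)); bot.dwell(.2); r=cam("wrist","w6")
r=cam("wrist","w6"); s=cam("scene","s6")
a=cv2.imread("pics/w6.png"); b=cv2.imread("pics/s6.png")
cv2.imwrite("pics/w6c.png",np.hstack([cv2.resize(a[0:300,80:480],(400,300)),cv2.resize(b[60:360,160:560],(400,300))]))
E
```

```text
red [(179, array([ 0.4678, -0.1165,  0.013 ]))]
w 0.016953554867326928 [-0.6  0.3  6.6]
t 56.9917
green [(250, array([0.4455, 0.0351, 0.013 ]))]
w 0.017027194387065528 [-0.5  0.4  5. ]
t 65.1167
```

View pics/w6c.png

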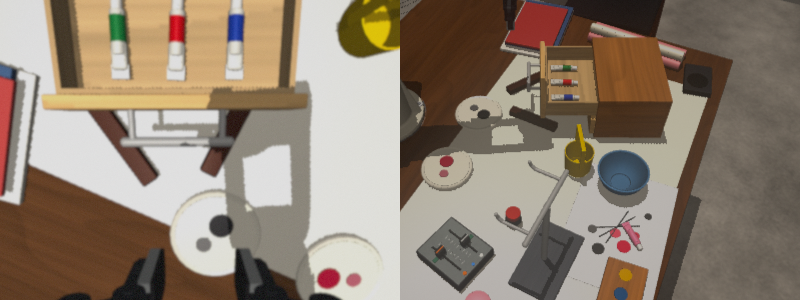

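Green, red and blue tubes lie in the open drawer (left panel (117,45), (176,45), (236,45)). Now I shut it.

```bash
python3 - <<'E'
from h import *
q=down(cy-np.pi/2)
hand.move_gripper(0,40)
S=H-.045*CX
bot.reach((S[0],S[1],.20),q); bot.servo_line((S[0],S[1],.120),velocity=.15)
P=np.array([S[0],S[1],.120]); P=P+.02*CX; bot.servo_line(P,velocity=.08)
for i in range(60):
    P=P+.004*CX; bot.servo_line(P,velocity=.07); o=get_obs(); f=o["wrist_force"]@CX
    if i%6==0: print(i,round(f,1))
    if f<-22: break
bot.dwell(.2);o=get_obs();print(i,f,o["wrist_force"]@CX,(o["position"]-H)@CX,o["time_s"])
b=o["position"]-.03*CX; bot.servo_line(b,velocity=.1); bot.servo_line(b+[0,0,.15],velocity=.2)
bot.reach((.36,.17,.32),q); bot.dwell(.2); r=cam("wrist","w7"); print(get_obs()["time_s"])
import pickle; pickle.dump(r,open("w7.pkl","wb"))
# tilted views of the stand from two places
for k,p,t in (("st1",(.40,-.12,.36),45),("st2",(.40,-.30,.36),45)):
    a=np.radians(t); z=np.array([np.sin(a),0,-np.cos(a)]); bot.reach(p,ori(np.array([0,-1.,0]),z)); bot.dwell(.2); r=cam("wrist",k); pickle.dump(r,open(k+".pkl","wb"))
g=lambda n:cv2.imread(f"pics/{n}.png")
cv2.imwrite("pics/m4.png",np.vstack([np.hstack([cv2.resize(g("st1"),(400,300)),cv2.resize(g("st2"),(400,300))]),np.hstack([cv2.resize(g("w7"),(400,300)),np.zeros((300,400,3),np.uint8)])]))
E
```

```text
0 -0.2
6 0.9
12 0.4
18 0.4
24 0.8
30 0.1
36 0.1
41 -31.537778392812573 -32.574088793306686 0.13501348337208052 79.1917
81.625
```

View pics/m4.png

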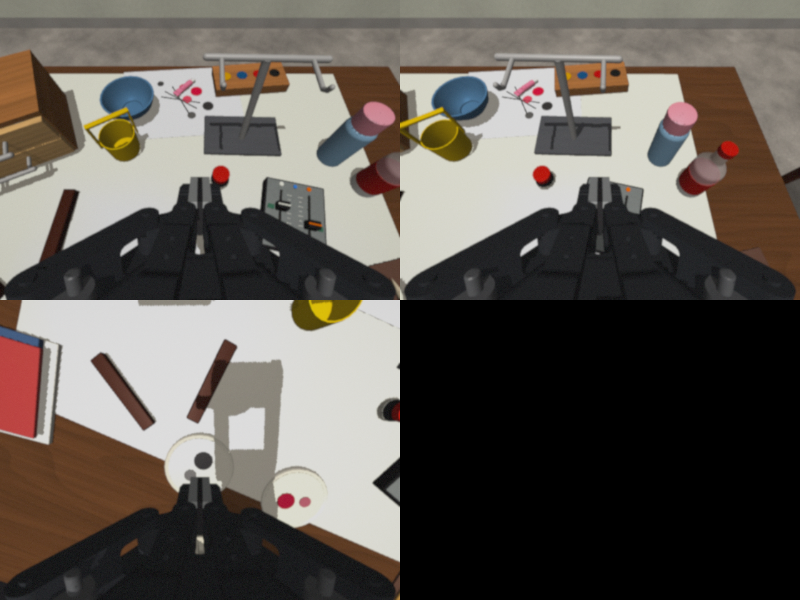

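```bash
python3 - <<'E'
from h import *
g=lambda n:cv2.imread(f"pics/{n}.png")
A=g("st1")[60:140,270:480]; B=g("st2")[60:140,115:325]
cv2.imwrite("pics/st.png",np.vstack([cv2.resize(i,None,fx=3.7,fy=3.7,interpolation=cv2.INTER_CUBIC) for i in (A,B)]))
import pickle
for k in("st1","st2"):
    r=pickle.load(open(k+".pkl","rb")); m=cv2.inRange(cv2.cvtColor(r["frame"],cv2.COLOR_RGB2HSV),(22,150,120),(34,255,255)); n,l,s,c=cv2.connectedComponentsWithStats(m)
    for i in range(1,n):
        if s[i,4]>30: print(k,s[i],c[i].round(1))
D=pickle.load(open("D.pkl","rb"))
for k in("pail","top","scene","stand"):
    r=D[k]; m=cv2.inRange(cv2.cvtColor(r["frame"],cv2.COLOR_RGB2HSV),(22,150,150),(34,255,255)); n,l,s,c=cv2.connectedComponentsWithStats(m)
    for i in range(1,n):
        if s[i,4]>30: 
            rc=cv2.minAreaRect(np.argwhere(l==i)[:,::-1].astype(np.float32)); print(k,s[i],c[i].round(1),rc)
E
```

```text
st1 [118 151  62  30 418] [148.6 165.4]
st1 [138 167  45  26 115] [162.8 172.3]
st1 [140 176  49  35 450] [169.7 198.6]
st2 [  0 150  61  30 442] [ 29.  164.7]
st2 [ 28 166  54  45 482] [ 61.9 187.5]
pail [238  36  74  54 920] [273.3  59.5] ((268.7689514160156, 53.11680603027344), (31.443359375, 85.08679962158203), 57.17145919799805)
pail [259  76  14  20 193] [267.1  85.5] ((265.5, 85.5), (19.0, 13.0), 90.0)
scene [337 184   9  27 107] [341.1 197.2] ((341.6730651855469, 196.86538696289062), (27.064027786254883, 4.9029035568237305), 78.69007110595703)
stand [ 32   0  57  39 479] [73.4 16.5] ((65.77386474609375, 20.97303009033203), (32.066322326660156, 59.48667526245117), 59.931419372558594)
```

View pics/st.png

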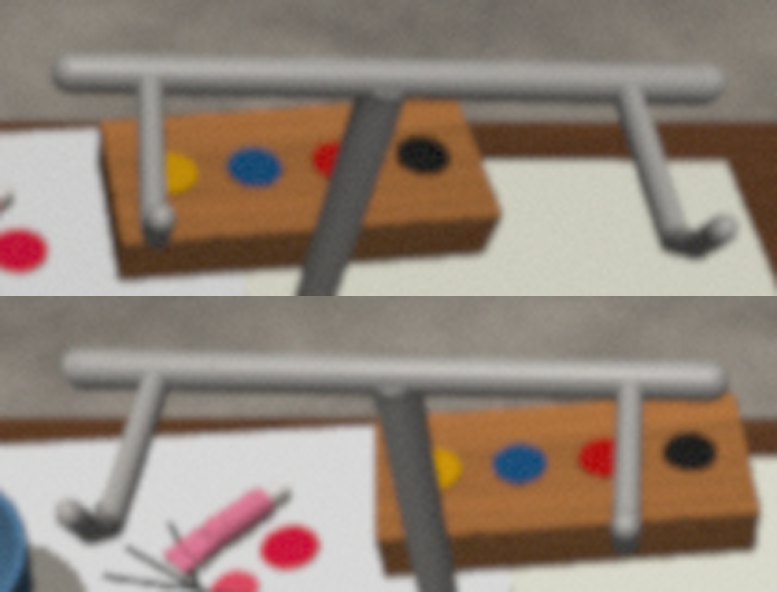

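```bash
python3 - <<'E'
from h import *
import pickle
a=pickle.load(open("st1.pkl","rb"));b=pickle.load(open("st2.pkl","rb"))
p1=lambda x,y:(270+x/3.7,60+y/3.7); p2=lambda x,y:(115+x/3.7,60+(y-296)/3.7)
for n,u,v in (("barL",(58,72),(66,366)),("barR",(720,83),(723,380)),("tipL",(161,212),(70,511)),("tipR",(726,227),(627,521)),("bendL",(156,238),(100,527)),("bendR",(680,242),(625,543))):
    print(n,tri((a,p1(*u)),(b,p2(*v))), onz(a,p1(*u),.264).round(4),onz(b,p2(*v),.264).round(4))
bot.reach((.45,.05,.38),down(-np.pi/2));bot.reach((.55,.075,.36),down(-np.pi/2)); bot.dwell(.2); r=cam("wrist","pl1"); pickle.dump(r,open("pl1.pkl","wb"))
u=proj(r,(.63,.07,.1)); print(u,get_obs()["time_s"])
x,y=int(max(u[0]-100,0)),int(max(u[1]-75,0)); print(x,y)
cv2.imwrite("pics/pl1c.png",cv2.resize(r["frame"][y:y+150,x:x+200,::-1],None,fx=4,fy=4,interpolation=cv2.INTER_CUBIC))
E
```

```text
barL (array([ 0.66405884, -0.12621007,  0.26041425]), np.float64(0.0003706355485419845)) [ 0.659  -0.1261  0.264 ] [ 0.6601 -0.1286  0.264 ]
barR (array([ 0.65882214, -0.33436092,  0.26019046]), np.float64(1.1496598012189892e-05)) [ 0.6541 -0.3309  0.264 ] [ 0.6541 -0.3338  0.264 ]
tipL (array([ 0.585331  , -0.1529939 ,  0.27783712]), np.float64(0.0003559695996768883)) [ 0.5997 -0.1551  0.264 ] [ 0.5987 -0.1441  0.264 ]
tipR (array([ 0.58033726, -0.30333053,  0.27852773]), np.float64(0.00032063759142926827)) [ 0.5941 -0.3152  0.264 ] [ 0.5951 -0.3036  0.264 ]
bendL (array([ 0.592585  , -0.15351808,  0.2625162 ]), np.float64(0.000992820698207631)) [ 0.5898 -0.1532  0.264 ] [ 0.5925 -0.154   0.264 ]
bendR (array([ 0.59106134, -0.30310074,  0.26036406]), np.float64(0.0006223860138613561)) [ 0.5884 -0.3006  0.264 ] [ 0.5868 -0.303   0.264 ]
[282.98881253 111.87740965] 86.45
182 36
```

View pics/pl1c.png

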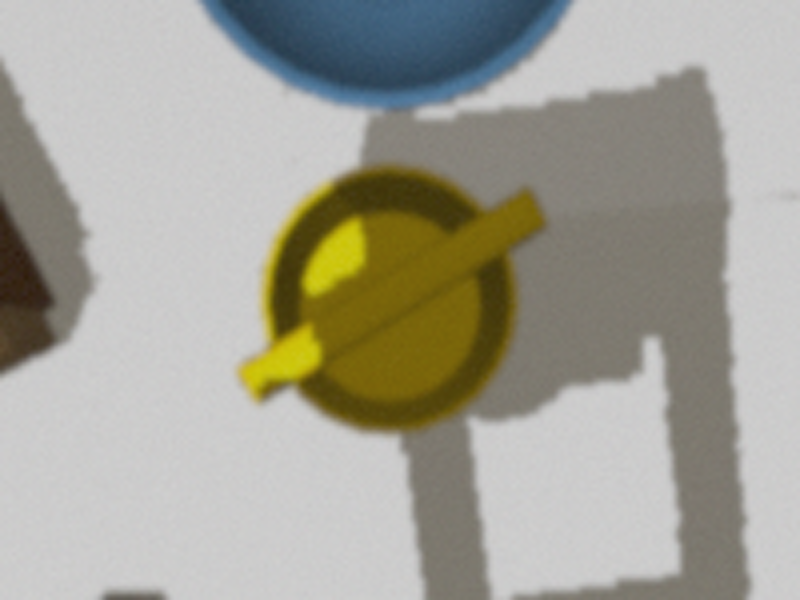

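```bash
cat > pail.py <<'E'
from h import *
import pickle,sys
r=pickle.load(open("pl1.pkl","rb"))
e=[onz(r,(182+x/4,36+y/4),.139) for x,y in ((250,385),(538,205))]; v=e[0]-e[1]; L=np.linalg.norm(v); pv=v/L; C=(e[0]+e[1])/2
pa=np.arctan2(v[1],v[0])-np.pi/2; print("crest",e,L,C,np.degrees(pa))
ha=np.radians(-1.4); hv=np.array([-np.sin(ha),np.cos(ha),0]); hx=np.array([np.cos(ha),np.sin(ha),0])
seat=np.array([.623,-.153,.264]); off=.022
G=C+off*pv; T=seat-.006*hx+off*hv
Z=lambda p,z:np.array([p[0],p[1],z])
for k in (0,np.pi):
    print([None if s is None else s.round(2) for s in (kinematics.solve_ik(Z(G,.139),down(pa+k)),kinematics.solve_ik(Z(T,.27),down(ha+k)),kinematics.solve_ik(Z(T-.13*hx,.33),down(ha+k)))])
E
python3 pail.py
```

```text
crest [array([0.6076004 , 0.11334608, 0.139     ]), array([0.65433454, 0.03457077, 0.139     ])] 0.09159491867292915 [0.63096747 0.07395843 0.139     ] 30.678903586966825
[array([ 0.15,  0.47,  1.72, -0.  ,  0.95, -0.39]), array([-0.21,  0.34,  1.6 , -0.  ,  1.2 , -0.19]), array([-0.26,  0.09,  1.79, -0.  ,  1.27, -0.23])]
[array([ 0.15,  0.47,  1.72, -0.  ,  0.95,  2.75]), array([-0.21,  0.34,  1.6 , -0.  ,  1.2 ,  2.95]), array([-0.26,  0.09,  1.79, -0.  ,  1.27,  2.91])]
```

```bash
cat pail.py > pail_go.py; cat >> pail_go.py <<'E'
hand.move_gripper(.05,60)
bot.reach(Z(G,.24),down(pa)); bot.servo_line(Z(G,.139),velocity=.08)
hand.move_gripper(0,60); o=get_obs(); print("w",o["gripper_width"],o["wrist_force"].round(1))
bot.servo_line(Z(G,.32),velocity=.12); print(get_obs()["gripper_width"],get_obs()["wrist_force"].round(1))
A=Z(T-.13*hx,.304)
bot.servo_line((.47,.06,.32),velocity=.15)
bot.reach(A,down(ha)); bot.dwell(.3); o=get_obs(); print(o["gripper_width"],o["position"],o["time_s"])
s=cam("scene","s8"); w=cam("wrist","w8")
cv2.imwrite("pics/s8c.png",cv2.resize(s["frame"][150:400,190:490,::-1],None,fx=2,fy=2))
E
python3 pail_go.py
```

```text
crest [array([0.6076004 , 0.11334608, 0.139     ]), array([0.65433454, 0.03457077, 0.139     ])] 0.09159491867292915 [0.63096747 0.07395843 0.139     ] 30.678903586966825
[array([ 0.15,  0.47,  1.72, -0.  ,  0.95, -0.39]), array([-0.21,  0.34,  1.6 , -0.  ,  1.2 , -0.19]), array([-0.26,  0.09,  1.79, -0.  ,  1.27, -0.23])]
[array([ 0.15,  0.47,  1.72, -0.  ,  0.95,  2.75]), array([-0.21,  0.34,  1.6 , -0.  ,  1.2 ,  2.95]), array([-0.26,  0.09,  1.79, -0.  ,  1.27,  2.91])]
w 0.01021453233257464 [-0.1  0.6  2.6]
0.010444473604026523 [-0.8 -0.3 -2. ]
0.010441104602324136 [ 0.4877665  -0.12675757  0.3041438 ] 94.5667
```

View pics/s8c.png

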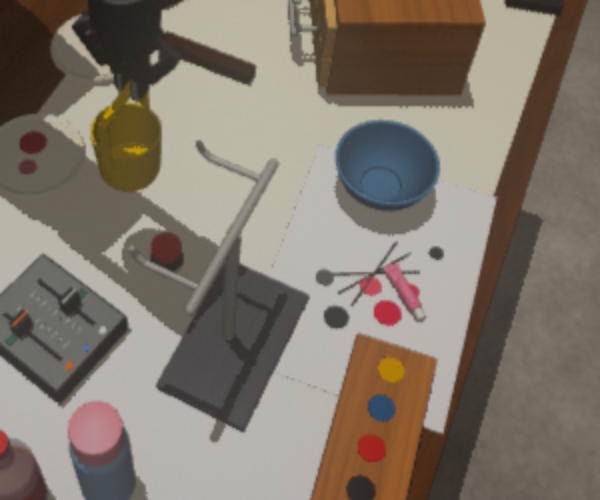

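The pail hangs upright in the grip at crop (130,140), in front of the left hook, whose tip is at (200,147). Hanging it.

```bash
cat pail.py > hang.py; cat >> hang.py <<'E'
for d in np.arange(-.10,.0001,.02):
    bot.servo_line(Z(T+d*hx,.304),velocity=.08); f=get_obs()["wrist_force"]; print(round(d,3),f.round(1))
    if abs(f[0])>8 or abs(f[1])>8: raise SystemExit("contact")
z=.304
while z>.2655:
    z-=.003; bot.servo_line(Z(T,z),velocity=.04); f=get_obs()["wrist_force"]
    if z<.28: print(round(z,4),f.round(1))
    if f[2]>6: break
bot.dwell(.2); o=get_obs(); print(o["position"],o["wrist_force"].round(1),o["gripper_width"],o["time_s"])
E
python3 hang.py | tail -n +4
```

```text
-0.1 [-0.  -0.4 -1.9]
-0.08 [ 0.1  0.5 -2.4]
-0.06 [-0.4 -0.3 -1.6]
-0.04 [-0.5  0.  -2. ]
-0.02 [-0.4 -0.4 -2.4]
0.0 [-0.3  0.  -1.8]
0.28 [ 0.2  0.4 -3.1]
0.277 [-0.4  0.1 -2.1]
0.274 [-0.1 -0.  -2.1]
0.271 [ 0.5  0.1 -1.2]
0.268 [-3.7  2.   9.4]
[ 0.61787641 -0.13084673  0.26961833] [-3.9  1.6  8.8] 0.009975909939560164 100.3917
```

Contact exactly at the expected height (crest on the seat at TCP ≈ 0.270). Release and check.

```bash
cat pail.py > rel.py; cat >> rel.py <<'E'
hand.move_gripper(.030); bot.dwell(.4); print(get_obs()["wrist_force"].round(1))
p=get_obs()["position"]; bot.servo_line(Z(p,.40),velocity=.08); bot.dwell(.5)
S={}
bot.reach((.42,.05,.42),down(-np.pi/2)); bot.reach((.28,-.05,.40),down(-np.pi/2)); bot.dwell(.3)
for n in("top","scene"):
    r=cam(n,"end_"+n); 
    bb=[b for b in blobs(r["frame"],(22,110,60),(34,255,255),60)]; print(n,[(b[0],b[1],b[2]) for b in bb])
    for nm,z in (("crest",.268),("mid",.17),("foot",.131)): print(nm,proj(r,(.617,-.153,z)).round(1))
o=get_obs();print(o["time_s"],o["position"])
E
python3 rel.py | tail -n +4
```

```text
[ 0.4 -0.2 -0.1]
top [(580, array([321.2, 177. ]), array([305, 162,  35,  30], dtype=int32))]
crest [322.3 170.2]
mid [320.  180.1]
foot [319.2 183.6]
scene [(791, array([299.9, 244.3]), array([284, 214,  33,  61], dtype=int32))]
crest [302.8 229.1]
mid [301.9 253. ]
foot [301.5 261.7]
106.1833 [ 0.28040286 -0.04973514  0.39990101]
```

```bash
python3 - <<'E'
from h import *
bot.reach((.38,-.31,.28),down(-np.pi/2)); bot.dwell(.3); r=cam("wrist")
for ar,c,s in blobs(r["frame"],(5,120,90),(20,255,255),15):
    p=onz(r,c,.062)
    if ar<300 and .38<p[0]<.5 and -.40<p[1]<-.25: print("orange",p,(p-[.4287,-.3635,0])@DX)
for ar,c,s in blobs(r["frame"],(0,0,150),(180,60,255),20):
    p=onz(r,c,.062)
    if ar<300 and .44<p[0]<.50 and -.32<p[1]<-.26: print("white",ar,s,p,(p-[.4755,-.2712,0])@DX)
bot.dwell(.5); print(hand_in())
E
```

```text
orange [ 0.43360866 -0.34402454  0.062     ] 0.0006821526159529419
white 86 [235 101  11  17] [ 0.46365226 -0.2660836   0.062     ] -0.01266139408563934
white 135 [263 112  12  18] [ 0.4518228  -0.29727684  0.062     ] -0.01763178848281441
the job is handed in; nothing more can be done
None
```

The job is handed in; the call returned no verdict. By my measurements, both faders stand within about 1 mm of their tapes, though the last automatic look at the left one found only patches of light on the desk, so its figure is from just after I set it. The three tubes present (red, green, blue) are in the top drawer, pushed shut to its stop, and the one pail present (yellow) hangs on the left hook.

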